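# Shut and secure the cheese box

## Robot

A 6-joint arm with a two-finger parallel gripper is mounted at the origin on a cart in front of the work surface, level with it; the furniture and walls round the work are solid. World frame = base frame: x ahead of the robot, y to its left, z up, the work surface at z = 0. Lengths are in m, angles in rad, forces in N, time in s.
With the tool pointing down it reaches from about 0.375 to 0.925 m from the base axis. Payload 5.7 kg.
Tool frame: the origin (TCP) lies midway between the tips of the shut fingers; the grasp point (between the pads) lies 19 mm behind it; z points along the fingers, y is the line along which they close (so a half turn about z gives the same grasp; the last joint's range is limited). The gripper opens to 88 mm and grips with 3 to 60 N. Pads are 20 mm wide; open, the fingers measure 115 mm over their backs; the gripper's body (75 mm by 178 mm) begins 61 mm behind the grasp point.
Start: joints at [0.991, 0.359, 1.51, -0, 1.272, -0.115], TCP at [0.269, 0.536, 0.223] pointing down, gripper open.
Joint ranges: [-2.97, 2.97], [-1.01, 2.36], [0.21, 2.38], [-0.96, 4.11], [0.2, 2.71], [-2.98, 2.98]. Speed limits (rad/s): [2.39, 2.39, 3.14, 3.14, 3.14, 3.14].

## Interface

Orientations are given as a unit quaternion [x, y, z, w].
In Python, from bench import move_ptp, servo_line, goto_joints, move_gripper, sleep, inverse_kinematics, capture, PlanningError, close_job, spot_in, silhouettes, current_clock, current_joint_pos, current_qvel, current_joint_torque, current_position, current_orientation, current_force, current_torque, current_finger_gap, current_grip_force gives the robot as it stands. Calls block until the motion is done:
- move_ptp(position, orientation): joint-space move of the TCP to a pose.
- servo_line(position, orientation=None, rate=0.15, contact_N=None): straight line of the TCP; orientation=None keeps the orientation; rate is the mean speed in m/s. With contact_N (N) it stops when the force on the tool has changed by that much, and returns True; else False.
- goto_joints(angles): joint-space move.
- move_gripper(opening): finger opening in m; the grip force is fixed at half the most; returns when the fingers have stopped.
- sleep(seconds).
- inverse_kinematics(position, orientation): joint angles nearest the present ones, or None.
- capture(name): name is "side" or "top"; returns a dict with "image" (384x512x3 uint8, blue, green, red), "range_z" (384x512 float32, m along the optical axis (not along the pixel's ray), 0 where there is no reading), "intrinsics" (3x3 intrinsics, pixels), "k1" (the pictures are not rectified: a ray, as slopes to the right and down, at radius r is drawn at 1 + k1 r^2 times it, then the intrinsics apply), "R" (3x3) and "t" (3): a world point X has camera coordinates R X + t. Camera axes: x right, y down, z forward; pixel columns grow to the right and rows downward; lengths in m; the calibration is good to about 2 mm. A picture is of the moment at which its call begins.
A pose or a line that the arm cannot do raises PlanningError and nothing moves.
- close_job(): hands the job in; it is judged then, once.
Trained networks look in the newest picture that a camera, given by its name, has taken for a name from the list of things; names that differ only in an ending like _2 or _b are one class to them, and where a whole thing is asked for, a point or a joint stands for the part that bears it (a point fixed in the world has none). Each returns a list of dicts, best first, with "conf" (0 to 1); they miss things now and then, are a little off and sometimes report something else, mostly with a low value. They report only what shows in the picture. A call takes as long as a camera call.
- spot_in(camera, query): "xy" ([column, row] in pixels, amid what is visible of it).
- silhouettes(camera, query): "region" (384x512 bool, what is visible of it) and "xy" ([column, row] in pixels, amid what is visible of it).
Readings, each from a call of its own:
- current_clock(): time.
- current_joint_pos(): joint angles.
- current_qvel(): joint speeds.
- current_joint_torque(): joint torques, N m.
- current_position(): TCP position.
- current_orientation(): TCP orientation.
- current_force(): force on the tool from outside, world axes, zero at the start.
- current_torque(): the same for the moment, N m.
- current_finger_gap(): finger opening in m.
- current_grip_force(): force on a finger pad.
Only numpy, scipy, OpenCV 4.12 (cv2) and the standard library are available. Lean on these libraries where they do the work, as an engineer would, in place of code of your own. Each camera call takes 0.05 s, during which the arm holds its last target. There are 200 camera calls.

## Task

Close up the wooden cheese box: with the fingertips, push its sliding lid fully shut by the upright face of the raised wedge on it, and then push the small steel catch round so that it lies across the lid behind the wedge. Only push, gently: do not grip the catch, do not shove the box along the counter or lift it, take no cheese out of it, and leave the cheeses standing around it where they are.

Things in the scene. Friction and masses are not known exactly. Their poses are not given: they have to be found in the camera images.
- cheese_box: loose open-topped wooden box, about 4 kg, 190 (x) x 300 (y) x 92 mm high. Origin: centre of its underside; x across, y along its length, z up. Lid slides along its y: out toward +y, shut toward -y. The two long side walls are 16 mm thick, tops at 92 mm; the end wall at +y is low (74 mm) so that the lid slides out over it. Resting on the counter by its own weight; a push over about 20 N may slide it
- lid (a joint): how far the sliding lid is out, in m: 0 = fully shut (against the end wall at the box's -y end), up to 0.20; starts 0.08 to 0.17. The lid is a board 155 x 284 x 12 mm between the side walls, its top 90 mm above the counter, free to stick out past the +y end; friction about 2 N, it stays where left and cannot lift off
- ledge (a point): top middle of the upright face of the wedge fixed on the lid; moves with the lid. The face is 110 mm wide (box x), rises 29 mm above the lid's top, and looks to box +y; push it toward box -y. Toward -y the wedge slopes down to the lid over 90 mm. This point is 119 mm above the counter; with the lid shut it lies at box x = 0, y = +0.100. 49 mm of flat lid lies behind (on the +y side of) the face
- catch (a joint): angle of the steel catch in rad: 0 = bar points to box +y along the side wall's top (open), 1.57 = bar points to box +x, across the lid behind the wedge (secured); range -0.7 to 1.67; starts -0.5 to 0.2 (negative: leaning outward over the -x side). It grows clockwise seen from above. Friction: about 1 N at the tip; stays where it is left
- catch_pivot (a point): pivot axis of the catch, at the top of its bar, on the box's -x side wall (box x = -0.087, y = 0.118), 114 mm above the counter
- catch_tip (a point): outer end of the catch's bar, on its centre line at the top of the bar, 85 mm from the pivot. The bar is straight, 14 mm wide, 20 mm high, from 94 to 114 mm above the counter (2 mm above the side wall, 4 mm above the lid)
- cube_inside: pale cube of cheese, 50 mm, lying loose in the box; origin at the centre of its underside
- brick_inside: white goat cheese brick, 62 mm, lying loose in the box; origin at the centre of its underside
- goat_brick_out: bystander: white goat brick, 60 mm, standing on the counter on the box's -x side; origin at the centre of its underside
- pink_wedge: bystander: cut wedge of tomme, 105 x 92 x 46 mm, on the box's +x side; origin at the centre of its underside
- drum: bystander: white goat cheese drum, 97 mm across, 67 mm high, on the box's +x side; origin at the centre of its underside

How it is judged:
On the way, in this order (a step that is already met when the one before it is completed fails the run):
1. the lid is pushed fully shut (within 6 mm) (value of joint lid below 0.006 m), for 0.1 s.
2. then the catch is swung across behind the wedge (value of joint catch above 1.3 rad), for 0.2 s.
At the end, for the whole second after the job is handed in: The lid is within 6 mm of fully shut, the catch has turned past 1.3 rad across the lid and rests there, and the box and the three bystanders are within 30 mm of where they started (value of joint lid below 0.006 m and value of joint catch above 1.3 rad and distance of each of cheese_box, goat_brick_out, pink_wedge, drum from where it was at the start of the episode below 0.03 m and velocity of joint catch below 0.05 rad/s); the robot touches nothing.
It fails at once if a cheese standing beside the box is knocked away (over 30 mm) or lifted (distance of any of goat_brick_out, pink_wedge, drum from where it was at the start of the episode above 0.03 m).
It fails at once if the box is shoved along the counter by more than 30 mm or lifted (distance of cheese_box from where it was at the start of the episode above 0.03 m or height (world z) of cheese_box above 0.012 m or angle between cheese_box's own z axis and vertical above 0.08 rad).
It fails at once if the catch is swung into the lid's way while the lid is still open (value of joint lid above 0.02 m and value of joint catch above 0.6 rad).
It fails at once if the catch is gripped or forced (over 25 N) instead of being pushed (contact force between the fingers and catch above 25 N).
It fails at once if a cheese is taken out of the box (z of any of cube_inside, brick_inside in the frame of cheese_box above 0.05 m).
It also fails if it takes over 48 s, if anything falls off the work surface, if the arm or the gripper's body presses on something with over 40 N, if the wrist force passes 120 N, or if a joint passes its speed limit or range.

## Working session

There is one attempt and no reset: what is moved stays moved. The work goes in short steps, each a Python script; the robot and the scene stay as the last script left them, time stands still between calls to the robot, and variables do not carry over. Pictures are saved under pics/ and viewed, at most 10 in all, crops included, and the job is handed in when it is done.

```bash
mkdir -p pics; cat > h.py <<'E'
import numpy as np, cv2
from bench import *
def world(c,px,z=None):
    """pixel -> world; by depth, or by intersecting plane z"""
    K=c["intrinsics"]; px=np.array(px,float).reshape(-1,2)
    d=(px-[K[0,2],K[1,2]])/[K[0,0],K[1,1]]
    u=d.copy()
    for _ in range(20): u=d/(1+c["k1"]*(u**2).sum(1,keepdims=True))
    ray=np.c_[u,np.ones(len(u))]
    if z is None:
        i=np.round(px).astype(int); s=c["range_z"][i[:,1],i[:,0]][:,None]
        return (ray*s-c["t"])@c["R"]
    o=-c["R"].T@c["t"]; r=ray@c["R"]
    return o+r*((z-o[2])/r[:,2])[:,None]
E
cat > a.py <<'E'
from h import *
for n in ["top","side"]:
    c=capture(n); cv2.imwrite(f"pics/{n}0.png",c["image"])
    np.savez(f"{n}0.npz",**c)
    print(n,"cam at",(-c["R"].T@c["t"]).round(3))
    for q in ["cheese_box","lid","ledge","catch","catch_pivot","catch_tip","goat_brick_out","pink_wedge","drum"]:
        for s in spot_in(n,q)[:2]:
            print(q,round(s["conf"],2),np.round(s["xy"],1),world(c,s["xy"]).round(3)[0])
print(current_clock())
E
python3 a.py
```

```text
top cam at [ 0.481 -0.055  0.962]
lid 0.75 [173.5 169.9] [0.579 0.118 0.092]
ledge 0.69 [174.6 170.4] [0.578 0.115 0.094]
catch_pivot 0.69 [158.1 208.7] [0.495 0.143 0.112]
catch_tip 0.91 [160.8 205.5] [0.501 0.136 0.116]
catch_tip 0.33 [306.3 125.4] [ 0.69  -0.17   0.067]
goat_brick_out 0.63 [239.7 264.4] [ 0.377 -0.03   0.055]
pink_wedge 0.56 [252.3 115.2] [ 0.715 -0.049  0.048]
drum 0.75 [305.6 126.9] [ 0.687 -0.169  0.064]
drum 0.31 [241.6 263.8] [ 0.378 -0.034  0.054]
side cam at [ 0.183 -0.924  0.59 ]
cheese_box 0.75 [239.  207.8] [0.532 0.001 0.031]
lid 0.88 [235.3 167.1] [0.561 0.092 0.09 ]
ledge 0.71 [239.1 166.5] [0.573 0.098 0.087]
catch 0.75 [204.7 159.6] [0.492 0.113 0.115]
catch_pivot 0.48 [203.9 159.8] [0.49  0.112 0.116]
catch_pivot 0.32 [238.5 206.6] [0.544 0.038 0.013]
catch_tip 0.6 [203.9 162.6] [ 0.183 -0.924  0.59 ]
goat_brick_out 0.6 [205.7 160.1] [0.498 0.124 0.109]
pink_wedge 0.78 [321.9 199.3] [ 0.71  -0.068  0.045]
drum 0.69 [340.2 226.6] [ 0.669 -0.208  0.061]
1.0
```

```bash
python3 - <<'E'
import cv2
a=cv2.imread("pics/top0.png")[50:300,60:360]; cv2.imwrite("pics/topc.png",cv2.resize(a,None,fx=2.4,fy=2.4,interpolation=cv2.INTER_CUBIC))
a=cv2.imread("pics/side0.png")[90:310,120:400]; cv2.imwrite("pics/sidec.png",cv2.resize(a,None,fx=2.5,fy=2.5,interpolation=cv2.INTER_CUBIC))
E
```

```text
(no output)
```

View pics/topc.png

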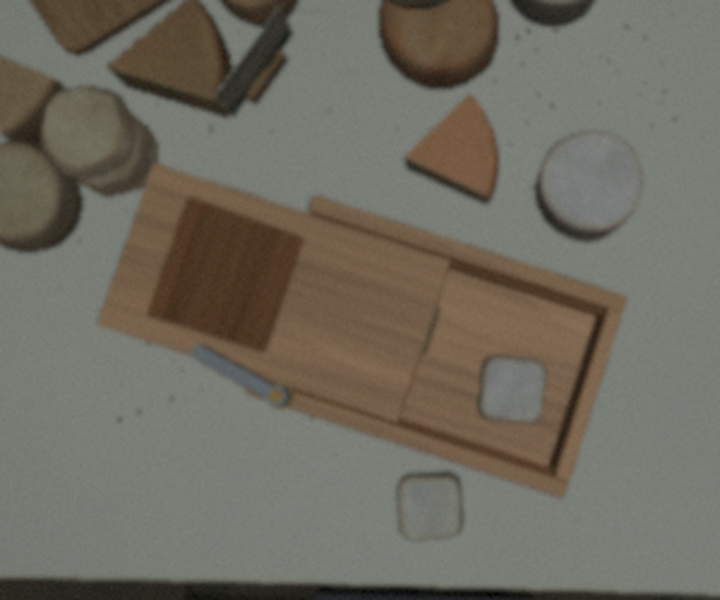

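View pics/sidec.png

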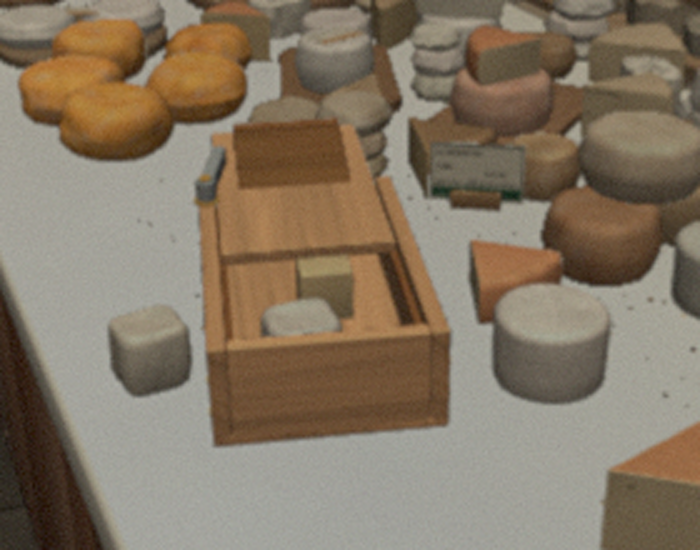

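The top crop shows the box with its -y end at right (corners near crop (563,495) and (625,298)). The lid sticks out to the left, with the wedge face along (190,200)–(150,315). The catch pivot is at (278,396) and its tip at (198,350), leaning outward. The brick outside is at (430,507).

```bash
python3 - <<'E'
from h import *
c=dict(np.load("top0.npz"))
f=lambda p:np.array(p,float)/2.4+[60,50]
P=world(c,f([(563,495),(625,298),(312,198)]),.092); print(P.round(3))
F=world(c,f([(190,200),(150,315)]),.119)
L=world(c,f([(155,165),(100,323),(450,260),(399,420)]),.09)
C=world(c,f([(278,396),(198,350)]),.114)
ux=P[1]-P[0]; uy=P[2]-P[1]; print("size",np.linalg.norm(ux),np.linalg.norm(uy))
yaws=[np.arctan2(ux[1],ux[0]),np.arctan2(uy[1],uy[0])-np.pi/2]; print("yaws",yaws)
th=(yaws[0]*.19+yaws[1]*.3)/.49
R=np.array([[np.cos(th),-np.sin(th)],[np.sin(th),np.cos(th)]])
o=np.mean([p[:2]-R@q for p,q in zip(P,[(-.095,-.15),(.095,-.15),(.095,.15)])],0)
B=lambda X:((X[:,:2]-o)@R).round(4)
print("o",o,"th",th); print("corners",B(P)); print("face",B(F)); print("lid",B(L)); print("catch",B(C))
E
```

```text
[[ 0.402 -0.147  0.092]
 [ 0.579 -0.199  0.092]
 [ 0.662  0.085  0.092]]
size 0.18445043143074563 0.29635381363722724
yaws [np.float64(-0.28750813903640693), np.float64(-0.284920978019108)]
o [ 0.53105819 -0.0300414 ] th -0.28592416290336675
corners [[-0.0912 -0.1486]
 [ 0.0932 -0.1489]
 [ 0.093   0.1475]]
face [[ 0.0541  0.2422]
 [-0.0519  0.2423]]
lid [[ 0.0779  0.292 ]
 [-0.0727  0.2917]
 [ 0.078   0.0115]
 [-0.0731  0.0104]]
catch [[-0.0847  0.1156]
 [-0.0681  0.1945]]
```

```bash
cat >> h.py <<'E'
from scipy.spatial.transform import Rotation as Rot
o=np.array([.5311,-.0300]); th=-.286
R2=np.array([[np.cos(th),-np.sin(th)],[np.sin(th),np.cos(th)]])
def bw(x,y,z): return [*(o+R2@[x,y]),z]
def quat():
    y=np.array([*R2[:,0],0]); z=np.array([0,0,-1.])
    if (Rot.from_quat(current_orientation()).as_matrix()[:,1]@y)<0: y=-y
    return Rot.from_matrix(np.c_[np.cross(y,z),y,z]).as_quat()
E
python3 - <<'E'
from h import *
c=dict(np.load("top0.npz")); g=np.stack(np.meshgrid(np.arange(512),np.arange(384)),-1).reshape(-1,2)
W=world(c,g); B=(W[:,:2]-o)@R2; ok=c["range_z"].ravel()>0
for a in [(-.12,.12,.2,.36),(-.2,.12,.36,.6),(-.2,0,.05,.4)]:
    m=ok&(B[:,0]>a[0])&(B[:,0]<a[1])&(B[:,1]>a[2])&(B[:,1]<a[3]); print(a,W[m,2].max().round(3))
q=quat(); print(q,current_orientation())
for p in [(0.01,.29,.2),(0.01,.29,.098),(.01,.1,.098),(-.14,.178,.1),(-.02,.13,.1)]: print(np.round(inverse_kinematics(bw(*p),q),2))
E
```

```text
(-0.12, 0.12, 0.2, 0.36) 0.123
(-0.2, 0.12, 0.36, 0.6) 0.094
(-0.2, 0, 0.05, 0.4) 0.123
[0.80066128 0.59911728 0.         0.        ] [ 2.30334992e-01  9.73111396e-01 -5.07367738e-05 -1.52650623e-05]
[ 0.27  0.48  1.38 -0.    1.29  0.56]
[ 0.27  0.58  1.47 -0.    1.09  0.56]
[-0.01  0.46  1.7  -0.    0.98  0.28]
[ 0.24  0.35  1.9  -0.    0.89  0.53]
[ 0.06  0.44  1.73 -0.    0.97  0.34]
```

```bash
python3 - <<'E'
from h import *
q=quat(); move_gripper(0.0)
move_ptp(bw(.01,.275,.2),q)
print("down",servo_line(bw(.01,.275,.099),q,rate=.08,contact_N=6),np.round(current_position(),4),current_force())
f0=np.array(current_force())
print("push",servo_line(bw(.01,.13,.099),q,rate=.06,contact_N=12),current_force()-f0)
print("slow",servo_line(bw(.01,.095,.099),q,rate=.02,contact_N=8),current_force()-f0)
print("box y of TCP",((np.array(current_position())[:2]-o)@R2).round(4),current_clock())
c=capture("top"); cv2.imwrite("pics/t1.png",cv2.resize(c["image"][50:300,60:360],None,fx=2,fy=2))
E
```

```text
down False [0.6188 0.2312 0.0997] [-0.59186422  0.14408422  0.86384469]
push False [ 0.10730328  0.88984761 -1.56764678]
slow True [ 1.05090285  1.75236085 -0.98123522]
box y of TCP [0.01   0.1113] 9.0417
```

View pics/t1.png

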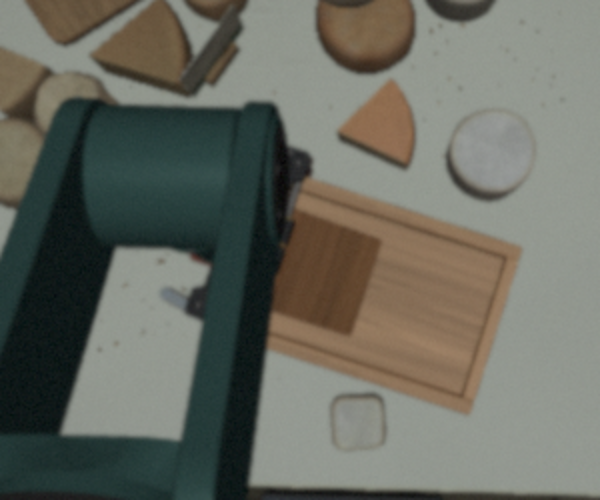

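The view shows the lid flush at its -y end, and the wedge sits where it should when shut. The finger stopped at box y 0.111, against 0.110 expected. I'll press once more, retract, then check the catch.

```bash
python3 - <<'E'
from h import *
q=quat(); 
print(servo_line(bw(.01,.104,.099),q,rate=.02,contact_N=9),((np.array(current_position())[:2]-o)@R2).round(4))
servo_line(bw(.01,.116,.099),q,rate=.05)
servo_line(bw(.01,.13,.2),q,rate=.15)
move_ptp(bw(-.16,.25,.2),q)
c=capture("side"); cv2.imwrite("pics/s2.png",cv2.resize(c["image"][100:300,130:330],None,fx=3,fy=3))
for k in ["catch","catch_tip"]:
    for s in spot_in("side",k)[:2]: W=world(c,s["xy"],.114)[0]; print(k,round(s["conf"],2),s["xy"],((W[:2]-o)@R2).round(3))
print(current_clock())
E
```

```text
True [0.0099 0.1114]
catch 0.68 [203.1, 160.8] [-0.082  0.123]
catch_tip 0.56 [202.1, 163.7] [-0.084  0.107]
11.4
```

View pics/s2.png

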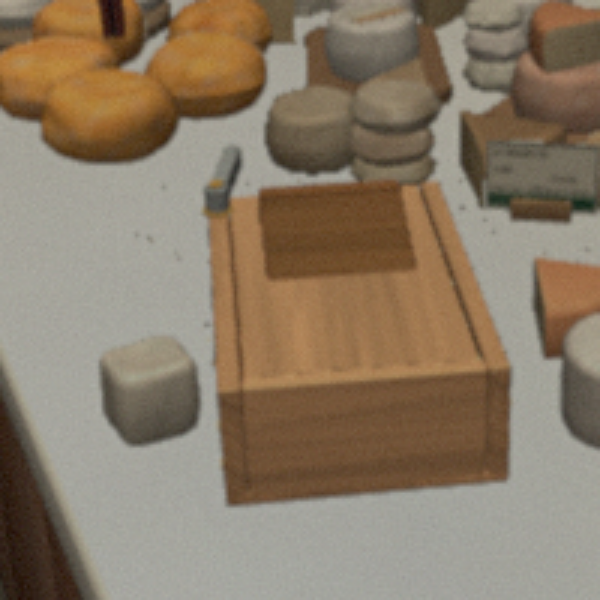

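The lid is flush against the end wall. The catch still lies open, with its pivot at crop (215,188) and tip at (232,150). Next I'll swing it round.

```bash
python3 - <<'E'
from h import *
q=quat(); r=.062; z=.101
def fp(phi,extra=0):
    s,c=np.sin(phi),np.cos(phi); h=.007+.0135*abs(c)+.010*abs(s)+extra
    return bw(-.087+r*s-h*c, .118+r*c+h*s, z)
p=fp(0.,.02); move_ptp([p[0],p[1],.2],q); print("down",servo_line(p,q,rate=.08,contact_N=6))
f0=np.array(current_force())
for phi in np.arange(.1,1.65,.1):
    hit=servo_line(fp(phi),q,rate=.04,contact_N=10)
    print(round(phi,2),hit,(R2.T@(np.array(current_force())-f0)[:2]).round(1))
    if hit: break
print(((np.array(current_position())[:2]-o)@R2).round(4),current_clock())
c=capture("side"); cv2.imwrite("pics/s3.png",cv2.resize(c["image"][100:300,130:330],None,fx=3,fy=3))
E
```

```text
down False
0.1 False [1.  0.4]
0.2 False [1.5 0.1]
0.3 False [1.1 0.2]
0.4 False [ 0.6 -0.3]
0.5 False [ 1. -0.]
0.6 False [1.3 1.4]
0.7 False [ 1.2 -0. ]
0.8 False [ 1.1 -0.2]
0.9 False [1.6 0.1]
1.0 False [1.8 0.1]
1.1 False [1.1 1.1]
1.2 False [1.3 1. ]
1.3 False [1.4 0.8]
1.4 False [0.8 1.1]
1.5 False [1.1 0.2]
1.6 False [1.5 0.1]
[-0.0243  0.1333] 18.7917
```

View pics/s3.png

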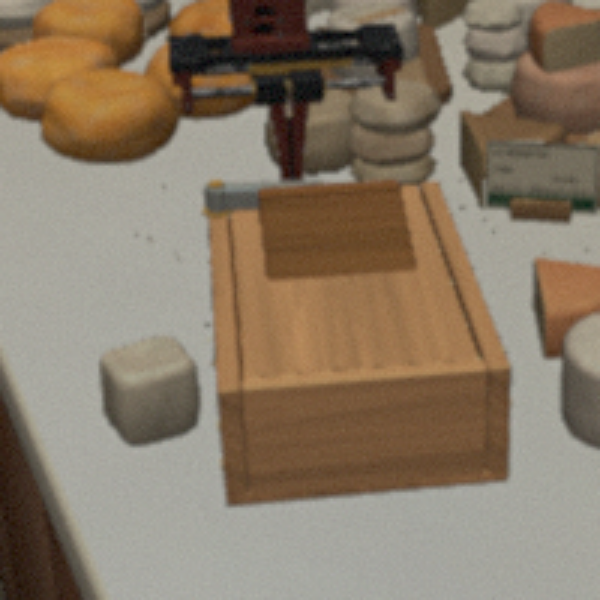

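The catch now lies across behind the wedge (bar from (210,195) toward (265,190), running parallel to the face), and the box and brick are unmoved. I'll back off, check from above, and hand in.

```bash
python3 - <<'E'
from h import *
q=quat()
servo_line(bw(-.024,.16,.101),q,rate=.05); servo_line(bw(-.024,.17,.22),q,rate=.12)
goto_joints([0.991,0.359,1.51,0,1.272,-0.115]); sleep(.5)
c=capture("top"); cv2.imwrite("pics/t4.png",cv2.resize(c["image"][50:300,60:360],None,fx=2.4,fy=2.4,interpolation=cv2.INTER_CUBIC)); np.savez("t4.npz",**c)
print(current_clock())
E
```

```text
22.9917
```

View pics/t4.png

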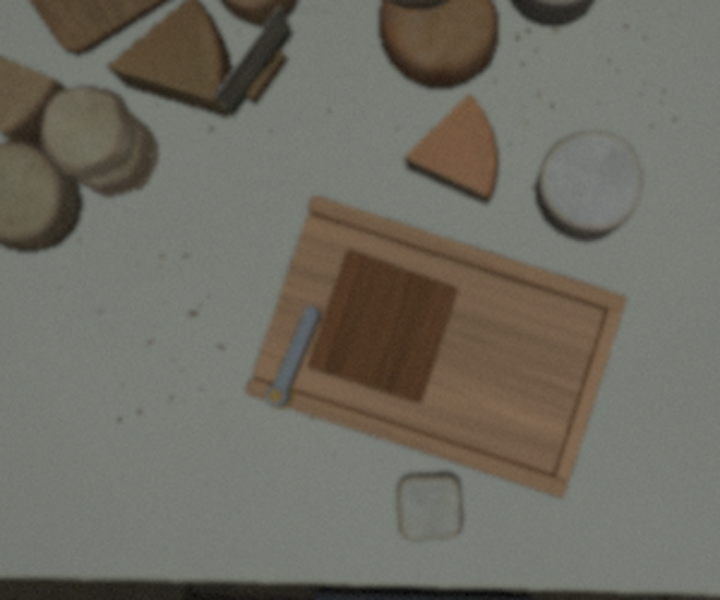

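From above, the lid is shut with the wedge face at (347,250)–(310,367). The catch runs from (278,396) to (312,312), about 1.5 rad, and the box corners and all three bystanders are where they started.

```bash
python3 -c "
from bench import *
print(close_job())"
```

```text
the job is handed in; nothing more can be done
None
```

The lid is fully shut and the catch is swung to about 1.5 rad behind the wedge. The box and the cheeses around it look unmoved in the last picture, and the job was handed in at about 23 s; no verdict was returned.

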